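# Release a bottle from the shaker's ratchet clamp

## Task

Unload the bottle that is clamped on the shaker: press the thumb button on the sprung pawl's tail down gently, just firmly enough to lift its nose clear of the ratchet wheel and without forcing it on its stop, so that the sliding jaw runs back fully home. Then let the pawl go, lift the freed bottle out and set it down gently, upright, in the free end of the tray beside the bottle that stands there, leaving everything else on the bench where it is.

Things in the scene. Friction and masses are not known exactly. Their poses are not given: they have to be found in the camera images.
- shaker: Orbital shaker, fixed: white case 235 (x) x 285 (y) mm, aluminium platform 215 x 300 mm, its top 94 mm up. Origin: centre of its underside. Its panel faces -x. On the platform a ratchet clamp runs along y, from +y to -y: fixed V jaw (50 mm high), bottle, sliding jaw with sprung pad (54 mm high), grey rack housing (71 mm high) with the ratchet wheel and the pawl on its +x side.
- wheel: Ratchet wheel, steel, upright, 56 mm across, 10 mm thick, 18 teeth, with a black hand knob 31 mm across on its +x side (only for tightening). Origin: its centre, on its shaft along the shaker's x, at (13, -44, 130) mm in the shaker's frame. Each tooth is worth 3.5 mm of jaw travel.
- pawl: Pawl, dark steel rocker 8 mm thick. Origin: middle of its pin (along the shaker's x), at (13, -80, 157) mm in the shaker's frame. Its nose reaches 36 mm to +y onto the top of the wheel; its tail reaches to -y, under the thumb button. A spring keeps the nose on the wheel. A push of more than 16 N bends it. Let go, it springs back and locks the wheel at the next tooth.
- pawl_tail (a point): Middle of the top face of the pawl's flat tail, 20 x 22 mm, 46 mm to -y of the pin, about 170 mm up. On it a domed black thumb button, 21 mm across, on a stud: users screw it to taste, its top is 13 to 26 mm above this point. Pushed straight down the button gives at about 6 N; 5 to 6 mm down, at 8 to 11 N, the nose leaves the tooth; about 1 mm on, the pawl meets a solid stop. 10 to 12 N holds it there.
- jaw (a joint): Sliding jaw, m: 0 clamped on the bottle, 0.024 fully home against its stop, away from the bottle (it runs to the shaker's -y). A damped spring draws it home in about 4 to 5 s while the pawl is held off; with the pawl on the wheel it cannot go back.
- bottle_mid (a point): The clamped bottle, white plastic: 52 mm across, 110 mm tall, ribbed blue screw cap 38 mm across from 84 mm up to the top, the shoulder below it falling off from 78 to 64 mm; about 0.16 kg. This point is on its axis half-way up, 55 mm above its underside (cap centre 42 mm above this point). It stands on the shaker's platform.
- tray: Grey tray, fixed, lying on the bench: 220 (its x) x 120 (its y) x 18 mm, walls and floor 4 mm. Origin: centre of its underside. One bottle already stands in its +x half; the -x half is free (a bottle fits well at x = -50 mm, y = 0).
- bottle_b_mid (a point): A second bottle, like the first, standing in the tray's +x half; this point is on its axis, half-way up (55 mm). Leave it alone.
- tube_rack: Bystander: the blue rack of orange-capped tubes, 86 x 120 mm, 83 mm high, the caps reaching 117 mm; origin at the centre of its underside. Leave it alone.
- timer: Bystander: the bench timer, 50 x 85 x 85 mm, white with a blue dome; origin at the centre of its underside. Leave it alone.
- big_bottle: Bystander: the large white bottle, 82 mm across, 168 mm tall, blue cap; origin at the centre of its underside. Leave it alone.
- well_rack: Bystander: the black 40-well block, 85 x 125 x 40 mm; origin at the centre of its underside. Leave it alone.
- tip_box: Bystander: the pipette tip box, 85 x 122 x 67 mm, blue with a clear lid; origin at the centre of its underside. Leave it alone.
There are look-alikes about, which are no part of the job. Leave any orange look-alike of the part that bears bottle_mid alone.

How it is judged:
By the outcome, as a careful person would: the job done as asked, in the order asked, and still so for the second after the job is handed in, with the robot touching nothing.
It also fails if it takes over 72 s, if anything falls off the work surface, if the arm or the gripper's body presses on something with over 40 N, if the wrist force passes 120 N, or if a joint passes its speed limit or range.

## Robot

A 7-joint arm with a two-finger parallel gripper is mounted at the origin on the work surface. World frame = base frame: x ahead of the robot, y to its left, z up, the work surface at z = 0. Lengths are in m, angles in rad, forces in N, time in s.
With the tool pointing down it reaches from about 0.425 to 0.925 m from the base axis. Payload 6.8 kg.
Tool frame: the origin (TCP) lies on the front face of the gripper's body, between the roots of the fingers; the fingertips stand 73 mm ahead of it and the grasp point (between the pads) lies 54 mm ahead of it; z points along the fingers, y is the line along which they close (so a half turn about z gives the same grasp; the last joint's range is limited). The gripper opens to 85 mm and grips with 20 to 120 N. Pads are 22 mm wide; open, the fingers measure 114 mm over their backs; the gripper's body (76 mm by 85 mm) begins 54 mm behind the grasp point. The pads swing forward as they close: fully open they stand 13 mm farther back than shut.
Start: joints at [1.128, 0.477, 0.022, 1.555, -0.011, 1.109, -0.083], TCP at [0.222, -0.638, 0.304] pointing down, gripper open.
Joint ranges: [-2.96, 2.96], [-0.34, 2.1], [-1.41, 1.46], [0.24, 2.44], [-1.37, 4.51], [0.17, 1.92], [-2.96, 2.96]. Speed limits (rad/s): [2.39, 2.39, 3.14, 3.14, 3.14, 3.14, 3.14].

## Interface

Orientations are given as a unit quaternion [w, x, y, z].
In Python, from station import bot, optics gives the robot as it stands.
- The arm moves only by the tool drive_tool, never from a script. Its argument "deltas" is a list of rows, each an object with "gripper": the closure in counts, from 0 (fully open) to 255 (shut); "offset": the shift along the tool's x, y, z in units of 1000 mm (1.0 is 1000 mm), a list of three; "angular": the turn, a rotation vector about the tool's x, y, z in units of 45 degrees (1.0 is 45 degrees), a list of three. In form: [{"gripper": gripper, "offset": [dx, dy, dz], "angular": [rx, ry, rz]}, ...]. A call has 1 to 5 rows; each row is the pose to reach, as a shift and turn from the pose commanded when the call began, along the tool's axes at that moment; what a row does not reach only later rows make up. A row lasts 1/10 s, in which the tool goes at most 50 mm and 8.59 degrees, less where a joint would pass 70% of its speed; a pose out of reach is approached as far as the arm can. A call with a number of a shift or a turn outside -1 to 1 is refused whole. A call with a gripper value outside its range is refused whole. The fingers move at their own pace and stop on an object; "grip_force" is the grip in N (left out, the last holds). Time passes only in rows, so rows that repeat a pose let the fingers close. It gives the time, the measured TCP pose, the force, the opening and the grip force at its end, in the units of the state.
- bot.get_obs(): the state, without advancing time (a new reading comes with each control period).
- optics.read_camera(name): name is "scene" or "top" or "wrist"; returns the picture (400x640x3 uint8, blue, green, red); there is no depth.
- optics.camera_model(name): a dict with "fx", "fy", "cx", "cy" (pixels), "cam_to_world" (4x4, takes a point from camera to world coordinates). Camera axes: x right, y up, looking along -z (the intrinsics and any distortion apply to the point x, -y, -z); pixel columns grow to the right and rows downward; lengths in m; the calibration is good to about 2 mm. A picture is of the moment at which its call begins: read the wrist's pose just before it. camera_model takes no time and is no camera call; for the wrist camera it gives the pose at the moment of the call.
- bot.hand_in(): hands the job in; it is judged then, once.
The state is a dict: "t": time; "q": joint angles; "joint_vel": joint speeds; "joint_torque": joint torques, N m; "eef_pos": TCP position; "tool_rot": TCP orientation; "contact_force": force on the tool from outside, world axes, zero at the start; "torque": the same for the moment, N m; "gripper_width": opening from 0.0 (shut) to 1.0 (fully open); "grasp_force": force on a finger pad.
Only numpy, scipy, OpenCV 4.12 (cv2) and the standard library are available. Lean on these libraries where they do the work, as an engineer would, in place of code of your own. Each camera call takes 0.05 s, during which the arm holds its last target. There are 200 camera calls.

## Working session

There is one attempt and no reset: what is moved stays moved. The work goes in short steps, Python scripts to look and compute and a tool call to move; the robot and the scene stay as the last step left them, time stands still between calls to the robot, and variables do not carry over. Pictures are saved under pics/ and viewed, at most 10 in all, crops included, and the job is handed in when it is done.

Besides the shell and the picture viewer there is one more tool, called after "Call:" as name([rows], argument=value, ...), one row to a line, values as JSON. drive_tool: Moves the arm, as the interface text tells. Its arguments: {"type":"object","properties":{"deltas":{"type":"array"},"grip_force":{"type":"number"}},"required":["deltas"]}

```bash
ls; mkdir -p pics; python3 - <<'E'
from station import bot, optics
import cv2,numpy as np
o=bot.get_obs();print({k:np.round(v,3).tolist() for k,v in o.items()})
for n in ("scene","top"):
    cv2.imwrite(f"pics/{n}1.png",optics.read_camera(n));m=optics.camera_model(n)
    print(n,{k:np.round(v,4).tolist() for k,v in m.items()})
E
```

```text
pics
{'t': 0.0, 'q': [1.128, 0.478, 0.022, 1.556, -0.011, 1.109, -0.083], 'joint_vel': [-0.0, 0.001, 0.001, 0.001, 0.001, 0.0, 0.0], 'joint_torque': [-0.001, -59.645, 1.608, -28.119, 0.013, 0.009, -0.0], 'eef_pos': [0.222, -0.637, 0.303], 'tool_rot': [-0.001, 0.986, 0.167, -0.0], 'contact_force': [0.959, 0.24, -0.263], 'torque': [-0.002, -0.031, 0.041], 'grasp_force': 0.0, 'gripper_width': 1.002}
scene {'fx': 431.493, 'fy': 431.493, 'cx': 324.4667, 'cy': 200.2164, 'cam_to_world': [[-0.6507, -0.5558, 0.5175, 1.2651], [0.7594, -0.4796, 0.4397, 0.5593], [0.0038, 0.6791, 0.7341, 1.0262], [0.0, 0.0, 0.0, 1.0]]}
top {'fx': 425.1253, 'fy': 425.1253, 'cx': 320.2919, 'cy': 204.2954, 'cam_to_world': [[0.0258, 0.9864, -0.1624, 0.4318], [-0.9995, 0.0226, -0.0216, -0.0071], [-0.0176, 0.1629, 0.9865, 1.2683], [0.0, 0.0, 0.0, 1.0]]}
```

View pics/scene1.png

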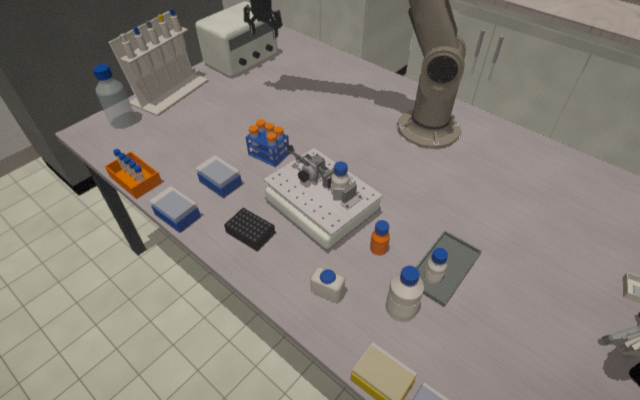

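View pics/top1.png

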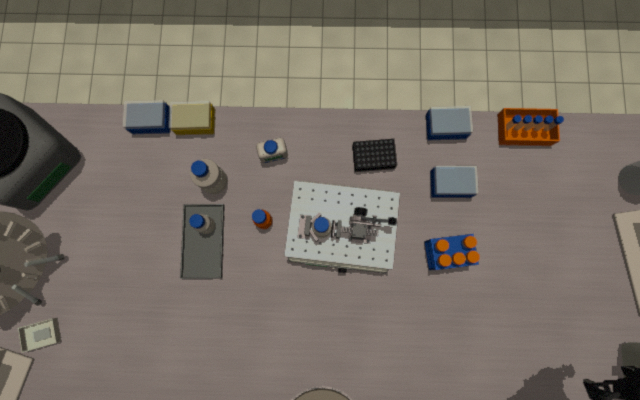

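Scene picture: the clamped bottle's cap is at (341,168), and the tray bottle's cap at (439,257). Candidates for the clamped bottle in the top view:
- White bottle in the clamp: (321,226).
- Orange look-alike: (262,218).
- Tray bottle: (200,221).
- Big bottle: (200,168).
- Timer: (270,147).

By the description it is the one in the clamp. The button looks like the black spot at (392,221), and the black at (361,212) is the hand knob. I'll check both in one close crop.

```bash
cat > h.py <<'E'
from station import bot, optics
import cv2,numpy as np
def ray(n,u,v,m=None):
    m=m or optics.camera_model(n);T=np.array(m["cam_to_world"])
    d=T[:3,:3]@np.array([(u-m["cx"])/m["fx"],-(v-m["cy"])/m["fy"],-1.0]);return T[:3,3],d/np.linalg.norm(d)
def plane(n,u,v,z,m=None):
    c,d=ray(n,u,v,m);return c+d*(z-c[2])/d[2]
def cross(r1,r2):
    (c1,d1),(c2,d2)=r1,r2
    s=np.linalg.lstsq(np.c_[d1,-d2],c2-c1,rcond=None)[0]
    p,q=c1+s[0]*d1,c2+s[1]*d2;return (p+q)/2,np.linalg.norm(p-q)
def blobs(img,lo,hi,amin=20):
    h=cv2.inRange(cv2.cvtColor(img,cv2.COLOR_BGR2HSV),lo,hi)
    n,_,s,c=cv2.connectedComponentsWithStats(h);return [(c[i].round(1).tolist(),s[i].tolist()) for i in range(1,n) if s[i][4]>=amin]
E
python3 - <<'E'
from h import *
t=cv2.imread("pics/top1.png");s=cv2.imread("pics/scene1.png")
a=cv2.resize(t[175:275,280:413],(800,600),interpolation=cv2.INTER_CUBIC)[:,:]
a=cv2.resize(a,(400,300),interpolation=cv2.INTER_AREA)
A=cv2.resize(t[180:280,280:410],(780,600),interpolation=cv2.INTER_CUBIC)
B=cv2.resize(s[135:245,255:395],(763,600),interpolation=cv2.INTER_CUBIC)
cv2.imwrite("pics/topc.png",A);cv2.imwrite("pics/scenec.png",B)
for n,i in(("top",t),("scene",s)):
    print(n,"blue",[b for b in blobs(i,(100,150,60),(120,255,255),30)])
E
```

```text
top blue [([516.8, 118.3], [514, 115, 7, 7, 35]), ([527.3, 118.5], [524, 116, 7, 6, 34]), ([538.1, 118.8], [535, 116, 7, 7, 36]), ([548.9, 118.9], [545, 116, 8, 7, 40]), ([559.1, 119.2], [556, 117, 7, 6, 35]), ([270.3, 146.4], [265, 141, 12, 12, 122]), ([198.5, 167.9], [192, 161, 15, 15, 170]), ([258.3, 216.0], [252, 210, 13, 13, 130]), ([196.0, 220.6], [190, 215, 13, 13, 137]), ([321.0, 224.5], [315, 218, 13, 14, 153]), ([456.5, 244.7], [444, 235, 31, 21, 284]), ([432.5, 254.2], [425, 238, 19, 32, 298]), ([457.6, 265.0], [445, 262, 26, 7, 54])]
scene blue [([101.8, 71.5], [93, 64, 18, 16, 223]), ([264.4, 142.9], [247, 132, 40, 25, 240]), ([126.9, 160.1], [114, 149, 26, 23, 156]), ([261.7, 158.2], [250, 152, 25, 13, 67]), ([340.4, 166.3], [335, 162, 12, 10, 85]), ([210.4, 184.0], [199, 174, 24, 20, 77]), ([167.5, 219.1], [153, 207, 32, 23, 125]), ([381.7, 226.2], [376, 221, 13, 13, 109]), ([439.5, 255.3], [433, 248, 15, 16, 183]), ([409.7, 274.7], [402, 266, 17, 19, 247]), ([327.3, 276.1], [321, 270, 14, 13, 137])]
```

View pics/topc.png

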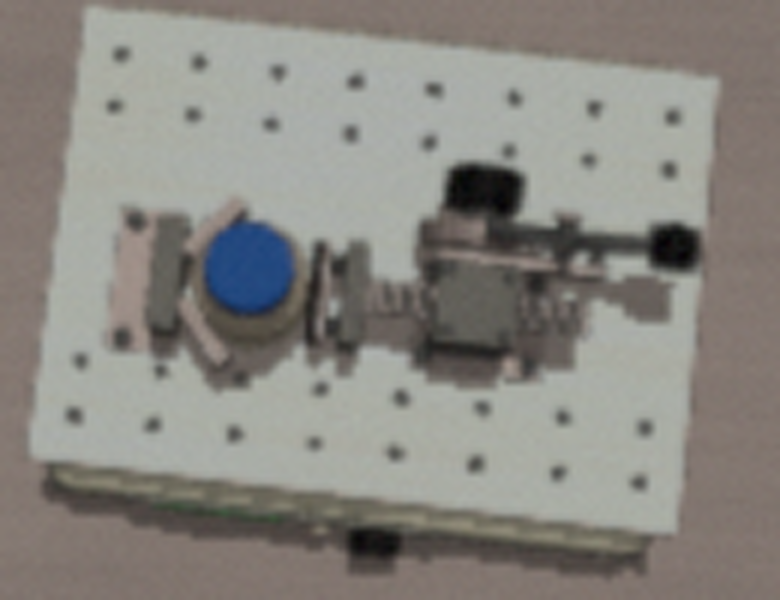

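View pics/scenec.png

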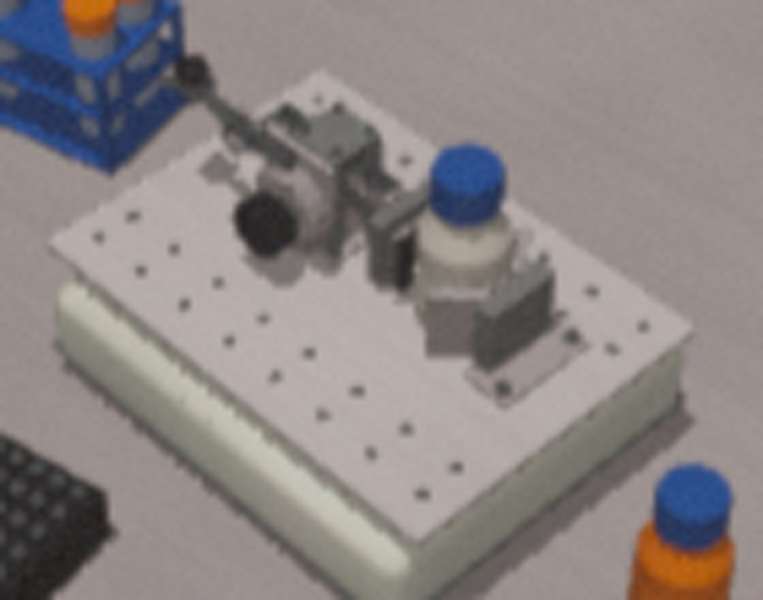

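The crops confirm it: the white, blue-capped bottle is in the clamp (top crop (250,268)) and the button is at the pawl's end (top crop (675,246), scene crop (192,72)). The knob at (485,188) is something else.

```bash
python3 - <<'E'
from h import *
C=lambda x,y:(280+(x+.5)/6-.5,180+(y+.5)/6-.5)
S=lambda x,y:(255+(x+.5)/5.45-.5,135+(y+.5)/5.4545-.5)
P=np.array([plane("top",*C(*p),.094) for p in((88,8),(718,78),(678,533),(32,458))])
print(np.round(P,3).tolist())
ctr=P.mean(0); ey=(P[0]+P[3]-P[1]-P[2]);ex=(P[0]+P[1]-P[2]-P[3])
print("lens",np.linalg.norm(ey)/2,np.linalg.norm(ex)/2)
a1=np.arctan2(ex[1],ex[0]);a2=np.arctan2(-ey[0],ey[1]);a=(a1+a2)/2
print("ctr",ctr,"yaw deg",np.degrees([a1,a2,a]))
R=np.array([[np.cos(a),-np.sin(a),0],[np.sin(a),np.cos(a),0],[0,0,1]])
o=np.array([ctr[0],ctr[1],0])
print("button 2view",cross(ray("top",*C(675,246)),ray("scene",*S(192,72))))
print("tail nominal",o+R@[.013,-.126,.17])
print("btn on z=.187",plane("top",*C(675,246),.187))
print("cap top",plane("top",*C(249,266),.204))
print("cap 2view",cross(ray("top",*C(249,268)),ray("scene",*S(467,172))), "local",R.T@(plane("top",*C(249,266),.204)-o))
t=cv2.imread("pics/top1.png")
# tray
h=cv2.cvtColor(t,cv2.COLOR_BGR2LAB).astype(int)
print(h[255,200],h[290,200],h[215,215])
m=(np.abs(h-h[255,200]).sum(2)<22).astype(np.uint8);m=cv2.morphologyEx(m,cv2.MORPH_CLOSE,np.ones((5,5)))
n,l,s,c=cv2.connectedComponentsWithStats(m);k=l[255,200];print(s[k])
pts=cv2.findNonZero((l==k).astype(np.uint8));r=cv2.minAreaRect(pts);b=cv2.boxPoints(r);print(r,b.tolist())
T=np.array([plane("top",*q,.018) for q in b]);print(np.round(T,3).tolist(),T.mean(0))
print("bottle b",plane("top",196,220.6,.110), "orange",plane("top",258.3,216,.11),"big",plane("top",198.5,167.9,.168))
E
```

```text
[[0.69, 0.094, 0.094], [0.663, -0.202, 0.094], [0.453, -0.183, 0.094], [0.479, 0.112, 0.094]]
lens 0.2966245378858616 0.21187007941858457
ctr [ 0.57140193 -0.04459734  0.094     ] yaw deg [-5.02775545 -5.1662271  -5.09699127]
button 2view (array([ 0.57249409, -0.16849313,  0.17838951]), np.float64(0.0015122019541988821))
tail nominal [ 0.57315643 -0.17125405  0.17      ]
btn on z=.187 [ 0.57184254 -0.16782852  0.187     ]
cap top [0.55697472 0.0129614  0.204     ]
cap 2view (array([0.55604311, 0.01349864, 0.20164827]), np.float64(0.001256970697180162)) local [-0.01948379  0.0560494   0.204     ]
[ 95 125 134] [125 130 133] [ 96 126 133]
[ 180  165   48  115 3240]
((203.51539611816406, 222.22308349609375), (43.21114730834961, 115.76593017578125), 3.1798300743103027) [[178.73231506347656, 278.8184814453125], [185.1538543701172, 163.23077392578125], [228.29847717285156, 165.627685546875], [221.87693786621094, 281.21539306640625]]
[[0.408, 0.427, 0.018], [0.755, 0.435, 0.018], [0.75, 0.303, 0.018], [0.405, 0.3, 0.018]] [0.57946508 0.36645852 0.018     ]
bottle b [0.56903452 0.35998666 0.11      ] orange [0.58586203 0.18832368 0.11      ] big [0.70409687 0.34534743 0.168     ]
```

Call:
drive_tool([
  {"gripper": 255,"offset": [0.03,-0.02,0],"angular": [0,0,0.08]},
  {"gripper": 255,"offset": [0.07,-0.047,0],"angular": [0,0,0.17]},
  {"gripper": 255,"offset": [0.11,-0.074,0],"angular": [0,0,0.26]},
  {"gripper": 255,"offset": [0.15,-0.101,0],"angular": [0,0,0.34]},
  {"gripper": 255,"offset": [0.19,-0.128,0],"angular": [0,0,0.427]},
])

```text
t: 0.6
eef_pos: [0.3599, -0.4524, 0.3036]
tool_rot: [-0.0, 1.0, -0.002, -0.0]
contact_force: [0.7, -0.4, 0.6]
gripper_width: 0.144
grasp_force: 0.0
```

```bash
cat >> h.py <<'E'
from scipy.spatial.transform import Rotation as Ro
def to(x,y,z,yaw=0):
    o=bot.get_obs();q=o["tool_rot"];R=Ro.from_quat([q[1],q[2],q[3],q[0]])
    W=Ro.from_matrix(np.array([[np.cos(yaw),np.sin(yaw),0],[np.sin(yaw),-np.cos(yaw),0],[0,0,-1]]))
    print("t",round(o["t"],2),"pos",np.round(o["eef_pos"],4),"q",np.round(o["q"],2),"F",np.round(o["contact_force"],2),"w",round(o["gripper_width"],3))
    print("off",R.inv().apply(np.array([x,y,z])-o["eef_pos"]).round(4),"ang",((R.inv()*W).as_rotvec()/np.radians(45)).round(3))
E
python3 -c "
from h import *
to(.5725,-.1685,.30)"
```

```text
t 0.6 pos [ 0.3599 -0.4524  0.3036] q [ 0.78  0.32  0.01  1.79 -0.    1.03 -0.78] F [ 0.67 -0.41  0.57] w 0.144
off [ 0.2116 -0.2846  0.0036] ang [-0.001  0.    -0.004]
```

Call:
drive_tool([
  {"gripper": 255,"offset": [0.026,-0.035,0],"angular": [0,0,0]},
  {"gripper": 255,"offset": [0.055,-0.075,0],"angular": [0,0,0]},
  {"gripper": 255,"offset": [0.083,-0.113,0],"angular": [0,0,0]},
  {"gripper": 255,"offset": [0.111,-0.15,0],"angular": [0,0,0]},
  {"gripper": 255,"offset": [0.138,-0.187,0],"angular": [0,0,0]},
])

```text
t: 1.1
eef_pos: [0.498, -0.2655, 0.3037]
tool_rot: [-0.0, 1.0, -0.0, -0.0]
contact_force: [0.3, -0.4, -0.5]
gripper_width: 0.002
grasp_force: 0.0
```

```bash
python3 -c "
from h import *
to(.5725,-.1685,.30)
m=optics.camera_model('wrist');i=optics.read_camera('wrist');cv2.imwrite('pics/w1.png',i)
print({k:np.round(v,4).tolist() for k,v in m.items()})"
```

```text
t 1.1 pos [ 0.498  -0.2655  0.3037] q [ 0.46  0.3  -0.1   1.82  0.03  1.02 -1.22] F [ 0.33 -0.41 -0.48] w 0.002
off [ 0.0744 -0.097   0.0037] ang [-0.     0.    -0.001]
{'fx': 280.6102, 'fy': 280.6102, 'cx': 318.219, 'cy': 199.0168, 'cam_to_world': [[-0.0013, 0.9659, 0.2589, 0.5634], [-1.0, -0.0015, 0.0007, -0.2648], [0.0011, -0.2589, 0.9659, 0.3736], [0.0, 0.0, 0.0, 1.0]]}
```

View pics/w1.png

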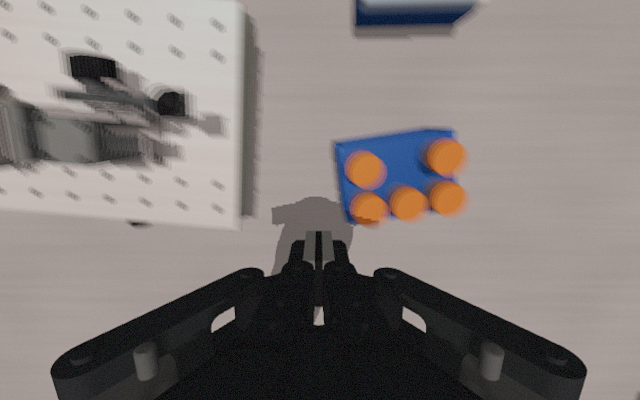

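Wrist picture, blurred by motion: the button is near (171,103), the knob at (93,67) and the fingertips at (319,235). I'll stop just short of the button and measure while still.

Call:
drive_tool([
  {"gripper": 255,"offset": [0.037,-0.028,0],"angular": [0,0,0]},
  {"gripper": 255,"offset": [0.074,-0.057,0],"angular": [0,0,0]},
  {"gripper": 255,"offset": [0.074,-0.057,0],"angular": [0,0,0]},
  {"gripper": 255,"offset": [0.074,-0.057,0],"angular": [0,0,0]},
])

```text
t: 1.55
eef_pos: [0.5718, -0.2091, 0.3032]
tool_rot: [-0.0, 1.0, 0.001, -0.001]
contact_force: [0.0, -0.9, -0.1]
gripper_width: -0.002
grasp_force: 0.0
```

```bash
python3 -c "
from h import *
m=optics.camera_model('wrist');i=optics.read_camera('wrist');cv2.imwrite('pics/w2.png',i)
g=i.max(2);mk=((g<60)*255).astype(np.uint8);n,l,s,c=cv2.connectedComponentsWithStats(mk)
print([(s[k].tolist(),c[k].round(1).tolist()) for k in range(1,n) if s[k][4]>80])
T=np.linalg.inv(np.array(m['cam_to_world']))
for z in(.183,.196):
  p=T@[.5725,-.1685,z,1];print(m['cx']+m['fx']*p[0]/-p[2],m['cy']-m['fy']*p[1]/-p[2])
to(.5725,-.1685,.29)"
```

```text
[([194, 0, 120, 29, 2420], [253.3, 12.5]), ([160, 152, 43, 33, 1090], [181.4, 165.1]), ([91, 189, 30, 55, 182], [96.9, 214.1]), ([116, 189, 32, 28, 580], [132.0, 203.7]), ([250, 200, 30, 27, 595], [264.7, 212.9]), ([119, 220, 18, 28, 214], [126.5, 233.6]), ([187, 221, 15, 35, 149], [191.2, 240.9]), ([51, 231, 536, 169, 51836], [318.3, 343.5])]
262.11155008495695 217.39715526223708
258.3721227847578 223.67144085998578
t 1.6 pos [ 0.5708 -0.2106  0.3033] q [ 0.34  0.37 -0.12  1.71  0.05  1.06 -1.37] F [ 0.89 -1.38  0.72] w 0.001
off [ 0.0017 -0.0421  0.0133] ang [ 0.     0.002 -0.   ]
```

View pics/w2.png

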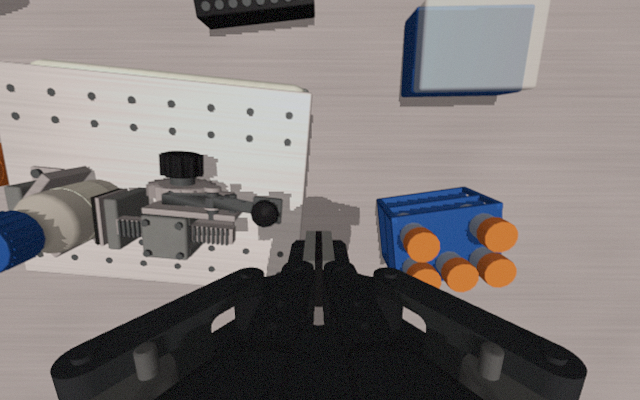

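The sharp wrist picture shows the button at (265,213), the knob at (181,165) and the fingertips at (319,235). I'll triangulate the button with the top view.

```bash
python3 -c "
from h import *
C=lambda x,y:(280+(x+.5)/6-.5,180+(y+.5)/6-.5)
S=lambda x,y:(255+(x+.5)/5.45-.5,135+(y+.5)/5.4545-.5)
w=ray('wrist',264.7,212.9)
print(cross(ray('top',*C(675,246)),w),cross(ray('scene',*S(192,72)),w))
for z in(.175,.18,.185,.19): print(plane('wrist',264.7,212.9,z),plane('top',*C(675,246),z),plane('scene',*S(192,72),z))
p,_=cross(ray('top',*C(675,246)),w); to(p[0],p[1],.29)
"
```

```text
(array([ 0.57293727, -0.17006804,  0.17547272]), np.float64(0.001317727084620714)) (array([ 0.57146645, -0.17008458,  0.17582978]), np.float64(0.002447404841421618))
[ 0.57237506 -0.17049065  0.175     ] [ 0.57339656 -0.16961266  0.175     ] [ 0.56939859 -0.17068061  0.175     ]
[ 0.5739887  -0.17148643  0.18      ] [ 0.57274905 -0.16886927  0.18      ] [ 0.57348485 -0.16639317  0.18      ]
[ 0.57560235 -0.1724822   0.185     ] [ 0.57210155 -0.16812588  0.185     ] [ 0.57757111 -0.16210573  0.185     ]
[ 0.57721599 -0.17347797  0.19      ] [ 0.57145404 -0.16738249  0.19      ] [ 0.58165738 -0.15781829  0.19      ]
t 1.6 pos [ 0.5708 -0.2106  0.3033] q [ 0.34  0.37 -0.12  1.71  0.05  1.06 -1.37] F [ 0.89 -1.38  0.72] w 0.001
off [ 0.0021 -0.0406  0.0133] ang [ 0.     0.002 -0.   ]
```

Call:
drive_tool([
  {"gripper": 255,"offset": [0.002,-0.02,0.01],"angular": [0,0,0]},
  {"gripper": 255,"offset": [0.002,-0.04,0.02],"angular": [0,0,0]},
  {"gripper": 255,"offset": [0.002,-0.04,0.03],"angular": [0,0,0]},
  {"gripper": 255,"offset": [0.002,-0.04,0.036],"angular": [0,0,0]},
  {"gripper": 255,"offset": [0.002,-0.04,0.036],"angular": [0,0,0]},
])

```text
t: 2.1
eef_pos: [0.5722, -0.1723, 0.2669]
tool_rot: [0.0, 1.0, -0.002, -0.001]
contact_force: [0.6, 0.3, 0.5]
gripper_width: 0.0
grasp_force: 0.0
```

Call:
drive_tool([
  {"gripper": 255,"offset": [0,0,0],"angular": [0,0,0]},
  {"gripper": 255,"offset": [0,0,0],"angular": [0,0,0]},
])

```text
t: 2.3
eef_pos: [0.5734, -0.1714, 0.2684]
tool_rot: [0.0, 1.0, -0.001, 0.0]
contact_force: [-0.0, 0.0, 0.4]
gripper_width: -0.002
grasp_force: 0.0
```

Call:
drive_tool([
  {"gripper": 255,"offset": [0,0.001,0.002],"angular": [0,0,0]},
  {"gripper": 255,"offset": [0,0.001,0.004],"angular": [0,0,0]},
  {"gripper": 255,"offset": [0,0.001,0.004],"angular": [0,0,0]},
])

```text
t: 2.6
eef_pos: [0.5732, -0.1714, 0.2636]
tool_rot: [-0.0, 1.0, -0.0, -0.0]
contact_force: [-1.0, 0.0, 0.3]
gripper_width: 0.004
grasp_force: 0.0
```

Call:
drive_tool([
  {"gripper": 255,"offset": [0,0,0.002],"angular": [0,0,0]},
  {"gripper": 255,"offset": [0,0,0.004],"angular": [0,0,0]},
  {"gripper": 255,"offset": [0,0,0.004],"angular": [0,0,0]},
])

```text
t: 2.9
eef_pos: [0.5732, -0.1712, 0.2595]
tool_rot: [-0.0, 1.0, -0.0, -0.0]
contact_force: [-0.6, -0.2, -0.1]
gripper_width: -0.004
grasp_force: 0.0
```

Call:
drive_tool([
  {"gripper": 255,"offset": [0,0,0.002],"angular": [0,0,0]},
  {"gripper": 255,"offset": [0,0,0.002],"angular": [0,0,0]},
])

```text
t: 3.1
eef_pos: [0.5732, -0.1713, 0.2576]
tool_rot: [-0.0, 1.0, -0.0, -0.0]
contact_force: [0.6, -0.4, -0.9]
gripper_width: 0.0
grasp_force: 0.0
```

Call:
drive_tool([
  {"gripper": 255,"offset": [0,0,0.002],"angular": [0,0,0]},
  {"gripper": 255,"offset": [0,0,0.002],"angular": [0,0,0]},
])

```text
t: 3.3
eef_pos: [0.5736, -0.1715, 0.2562]
tool_rot: [0.0, 1.0, -0.0, 0.0]
contact_force: [-0.9, -0.1, 2.4]
gripper_width: -0.001
grasp_force: 1.4
```

Call:
drive_tool([
  {"gripper": 255,"offset": [0,0,0.001],"angular": [0,0,0]},
  {"gripper": 255,"offset": [0,0,0.001],"angular": [0,0,0]},
])

```text
t: 3.5
eef_pos: [0.5736, -0.1717, 0.2556]
tool_rot: [0.0, 1.0, -0.0, 0.0]
contact_force: [-1.8, -0.1, 5.3]
gripper_width: -0.005
grasp_force: 2.8
```

Call:
drive_tool([
  {"gripper": 255,"offset": [0,0,0.001],"angular": [0,0,0]},
  {"gripper": 255,"offset": [0,0,0.001],"angular": [0,0,0]},
])

```text
t: 3.7
eef_pos: [0.5736, -0.172, 0.2548]
tool_rot: [0.001, 1.0, -0.001, 0.001]
contact_force: [-1.9, -0.8, 6.4]
gripper_width: 0.0
grasp_force: 3.3
```

Call:
drive_tool([
  {"gripper": 255,"offset": [0,0,0.001],"angular": [0,0,0]},
  {"gripper": 255,"offset": [0,0,0.002],"angular": [0,0,0]},
  {"gripper": 255,"offset": [0,0,0.002],"angular": [0,0,0]},
])

```text
t: 4.0
eef_pos: [0.5735, -0.1728, 0.253]
tool_rot: [0.001, 1.0, -0.001, 0.001]
contact_force: [-2.8, -2.8, 7.7]
gripper_width: -0.0
grasp_force: 3.8
```

Call:
drive_tool([
  {"gripper": 255,"offset": [0,0,0.001],"angular": [0,0,0]},
  {"gripper": 255,"offset": [0,0,0.001],"angular": [0,0,0]},
])

```text
t: 4.2
eef_pos: [0.5735, -0.1731, 0.2521]
tool_rot: [0.001, 1.0, -0.001, 0.001]
contact_force: [-1.6, -2.8, 8.6]
gripper_width: 0.003
grasp_force: 4.0
```

Call:
drive_tool([
  {"gripper": 255,"offset": [0,0.001,0.001],"angular": [0,0,0]},
  {"gripper": 255,"offset": [0,0.001,0.001],"angular": [0,0,0]},
])

```text
t: 4.4
eef_pos: [0.5734, -0.1737, 0.2509]
tool_rot: [0.001, 1.0, -0.001, 0.001]
contact_force: [-1.6, -2.8, 6.4]
gripper_width: -0.001
grasp_force: 3.3
```

Call:
drive_tool([
  {"gripper": 255,"offset": [0,0,0.0005],"angular": [0,0,0]},
  {"gripper": 255,"offset": [0,0,0.0005],"angular": [0,0,0]},
])

```text
t: 4.6
eef_pos: [0.5734, -0.1739, 0.2504]
tool_rot: [0.001, 1.0, -0.001, 0.001]
contact_force: [-1.4, -2.6, 7.0]
gripper_width: -0.002
grasp_force: 3.4
```

```bash
python3 - <<'E'
from h import *
o=bot.get_obs();print(o["contact_force"],o["eef_pos"])
i=optics.read_camera('wrist');cv2.imwrite('pics/w3.png',i)
t=optics.read_camera('top');t0=cv2.imread('pics/top1.png')
np.save('pics/topA.npy',t)
A=np.vstack([cv2.resize(x[210:250,310:400],(720,320)) for x in(t0,t)]);cv2.imwrite('pics/topcmp.png',A[:600])
o=bot.get_obs();print(o["contact_force"],o["eef_pos"])
E
```

```text
[-1.35064385 -2.61450752  7.0338042 ] [ 0.57340176 -0.17394244  0.25038397]
[-2.99009486 -2.44422282  7.00650446] [ 0.57339956 -0.17393431  0.25038789]
```

Call:
drive_tool([
  {"gripper": 255,"offset": [0,0,0],"angular": [0,0,0]},
  {"gripper": 255,"offset": [0,0,0],"angular": [0,0,0]},
  {"gripper": 255,"offset": [0,0,0],"angular": [0,0,0]},
  {"gripper": 255,"offset": [0,0,0],"angular": [0,0,0]},
  {"gripper": 255,"offset": [0,0,0],"angular": [0,0,0]},
])

```text
t: 5.2
eef_pos: [0.5734, -0.1739, 0.2504]
tool_rot: [0.001, 1.0, -0.001, 0.001]
contact_force: [-2.1, -3.1, 7.0]
gripper_width: 0.002
grasp_force: 3.4
```

```bash
python3 - <<'E'
from h import *
a=cv2.imread('pics/w3.png');b=optics.read_camera('wrist');cv2.imwrite('pics/w4.png',b)
o=bot.get_obs();print(o["t"],o["contact_force"],o["eef_pos"])
c=np.hstack([cv2.resize(x[140:340,0:270],(400,296)) for x in(a,b)]);cv2.imwrite('pics/wc.png',c)
E
```

```text
5.25 [-2.64803468 -2.77807132  7.48493759] [ 0.57341724 -0.17392067  0.25040828]
```

View pics/wc.png

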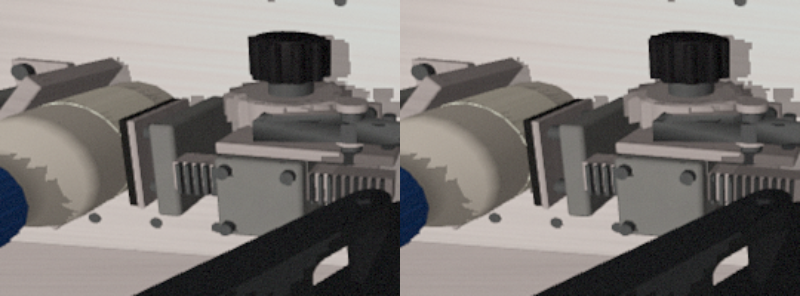

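The wrist crops show the jaw running home: the gap has opened at (530,150) and the rack has slid at (600,175). I'll hold here and track it.

Call:
drive_tool([
  {"gripper": 255,"offset": [0,0,0],"angular": [0,0,0]},
  {"gripper": 255,"offset": [0,0,0],"angular": [0,0,0]},
  {"gripper": 255,"offset": [0,0,0],"angular": [0,0,0]},
  {"gripper": 255,"offset": [0,0,0],"angular": [0,0,0]},
  {"gripper": 255,"offset": [0,0,0],"angular": [0,0,0]},
])

```text
t: 5.75
eef_pos: [0.5734, -0.1739, 0.2504]
tool_rot: [0.001, 1.0, -0.001, 0.001]
contact_force: [-1.9, -2.6, 7.3]
gripper_width: 0.003
grasp_force: 3.4
```

Call:
drive_tool([
  {"gripper": 255,"offset": [0,0,0],"angular": [0,0,0]},
  {"gripper": 255,"offset": [0,0,0],"angular": [0,0,0]},
  {"gripper": 255,"offset": [0,0,0],"angular": [0,0,0]},
  {"gripper": 255,"offset": [0,0,0],"angular": [0,0,0]},
  {"gripper": 255,"offset": [0,0,0],"angular": [0,0,0]},
])

```text
t: 6.25
eef_pos: [0.5734, -0.1739, 0.2504]
tool_rot: [0.001, 1.0, -0.001, 0.0]
contact_force: [-1.9, -3.3, 6.4]
gripper_width: -0.003
grasp_force: 3.4
```

Call:
drive_tool([
  {"gripper": 255,"offset": [0,0,0],"angular": [0,0,0]},
  {"gripper": 255,"offset": [0,0,0],"angular": [0,0,0]},
  {"gripper": 255,"offset": [0,0,0],"angular": [0,0,0]},
  {"gripper": 255,"offset": [0,0,0],"angular": [0,0,0]},
  {"gripper": 255,"offset": [0,0,0],"angular": [0,0,0]},
])

```text
t: 6.75
eef_pos: [0.5734, -0.1739, 0.2504]
tool_rot: [0.001, 1.0, -0.001, 0.001]
contact_force: [-2.1, -1.8, 6.5]
gripper_width: 0.001
grasp_force: 3.4
```

```bash
cat > jaw.py <<'E'
from h import *
import sys
a=cv2.imread('pics/w3.png');b=optics.read_camera('wrist');cv2.imwrite('pics/%s.png'%sys.argv[1],b)
g=lambda i:cv2.cvtColor(i,cv2.COLOR_BGR2GRAY)
tpl=g(a)[205:285,104:122]   # jaw block + pad edge
for n in('w3','w4',sys.argv[1]):
    r=cv2.matchTemplate(g(cv2.imread('pics/%s.png'%n))[195:295,60:190],tpl,cv2.TM_CCOEFF_NORMED);_,v,_,l=cv2.minMaxLoc(r);print(n,round(v,2),l[0]+60-104,l[1]+195-205)
o=bot.get_obs();print(o["t"],o["contact_force"].round(1) if hasattr(o["contact_force"],"round") else o["contact_force"])
E
python3 jaw.py w5
```

```text
w3 1.0 0 0
w4 0.88 6 0
w5 0.79 19 1
6.8 [-2.7 -2.6  6.6]
```

Call:
drive_tool([
  {"gripper": 255,"offset": [0,0,0],"angular": [0,0,0]},
  {"gripper": 255,"offset": [0,0,0],"angular": [0,0,0]},
  {"gripper": 255,"offset": [0,0,0],"angular": [0,0,0]},
  {"gripper": 255,"offset": [0,0,0],"angular": [0,0,0]},
  {"gripper": 255,"offset": [0,0,0],"angular": [0,0,0]},
])

```text
t: 7.3
eef_pos: [0.5734, -0.1739, 0.2504]
tool_rot: [0.001, 1.0, -0.001, 0.001]
contact_force: [-2.0, -2.6, 5.9]
gripper_width: -0.002
grasp_force: 3.4
```

Call:
drive_tool([
  {"gripper": 255,"offset": [0,0,0],"angular": [0,0,0]},
  {"gripper": 255,"offset": [0,0,0],"angular": [0,0,0]},
  {"gripper": 255,"offset": [0,0,0],"angular": [0,0,0]},
  {"gripper": 255,"offset": [0,0,0],"angular": [0,0,0]},
  {"gripper": 255,"offset": [0,0,0],"angular": [0,0,0]},
])

```text
t: 7.8
eef_pos: [0.5734, -0.174, 0.2504]
tool_rot: [0.001, 1.0, -0.001, 0.001]
contact_force: [-2.9, -3.2, 7.3]
gripper_width: 0.001
grasp_force: 3.4
```

Call:
drive_tool([
  {"gripper": 255,"offset": [0,0,0],"angular": [0,0,0]},
  {"gripper": 255,"offset": [0,0,0],"angular": [0,0,0]},
  {"gripper": 255,"offset": [0,0,0],"angular": [0,0,0]},
  {"gripper": 255,"offset": [0,0,0],"angular": [0,0,0]},
  {"gripper": 255,"offset": [0,0,0],"angular": [0,0,0]},
])

```text
t: 8.3
eef_pos: [0.5734, -0.1739, 0.2504]
tool_rot: [0.001, 1.0, -0.001, 0.001]
contact_force: [-2.4, -3.2, 6.6]
gripper_width: -0.003
grasp_force: 3.4
```

Call:
drive_tool([
  {"gripper": 255,"offset": [0,0,0],"angular": [0,0,0]},
  {"gripper": 255,"offset": [0,0,0],"angular": [0,0,0]},
  {"gripper": 255,"offset": [0,0,0],"angular": [0,0,0]},
  {"gripper": 255,"offset": [0,0,0],"angular": [0,0,0]},
  {"gripper": 255,"offset": [0,0,0],"angular": [0,0,0]},
])

```text
t: 8.8
eef_pos: [0.5734, -0.1739, 0.2504]
tool_rot: [0.001, 1.0, -0.001, 0.0]
contact_force: [-1.6, -2.7, 7.3]
gripper_width: -0.002
grasp_force: 3.4
```

```bash
python3 jaw.py w6
```

```text
w3 1.0 0 0
w4 0.88 6 0
w6 0.56 31 1
8.85 [-1.  -3.2  6.9]
```

Call:
drive_tool([
  {"gripper": 255,"offset": [0,0,0],"angular": [0,0,0]},
  {"gripper": 255,"offset": [0,0,0],"angular": [0,0,0]},
  {"gripper": 255,"offset": [0,0,0],"angular": [0,0,0]},
  {"gripper": 255,"offset": [0,0,0],"angular": [0,0,0]},
  {"gripper": 255,"offset": [0,0,0],"angular": [0,0,0]},
])

```text
t: 9.35
eef_pos: [0.5734, -0.1739, 0.2504]
tool_rot: [0.001, 1.0, -0.001, 0.001]
contact_force: [-2.2, -2.7, 7.6]
gripper_width: -0.003
grasp_force: 3.4
```

```bash
python3 jaw.py w7; python3 - <<'E'
from h import *
c=np.vstack([np.hstack([cv2.resize(cv2.imread('pics/%s.png'%x)[140:340,0:270],(400,296)) for x in p]) for p in(('w3','w5'),('w6','w7'))]);cv2.imwrite('pics/wc2.png',c)
a,b=[cv2.imread('pics/%s.png'%x)[150:300,0:240].astype(int) for x in('w6','w7')];print("mean diff",abs(a-b).mean())
a,b=[cv2.imread('pics/%s.png'%x)[150:300,0:240].astype(int) for x in('w5','w7')];print("mean diff",abs(a-b).mean())
E
```

```text
w3 1.0 0 0
w4 0.88 6 0
w7 0.56 31 1
9.4 [-2.  -3.4  6.9]
mean diff 2.2257685185185183
mean diff 8.511138888888889
```

View pics/wc2.png

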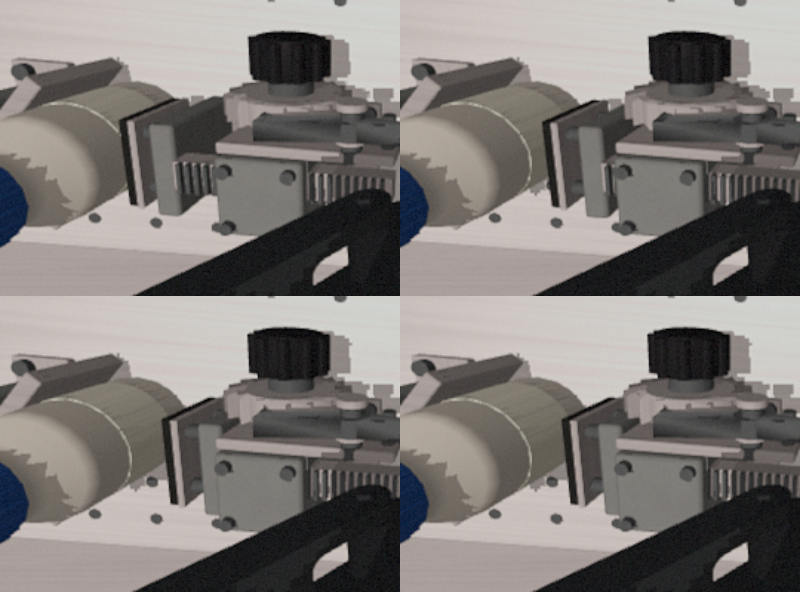

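Bottom crops 0.5 s apart show the jaw stationary against the housing (pad at (165,450) and (565,450)), so it is fully home. I'll release the pawl straight up.

Call:
drive_tool([
  {"gripper": 255,"offset": [0,0,-0.004],"angular": [0,0,0]},
  {"gripper": 255,"offset": [0,0,-0.015],"angular": [0,0,0]},
  {"gripper": 255,"offset": [0,0,-0.045],"angular": [0,0,0]},
  {"gripper": 100,"offset": [0,0,-0.08],"angular": [0,0,0]},
  {"gripper": 0,"offset": [-0.01,-0.03,-0.09],"angular": [0,0,0]},
])

```text
t: 9.9
eef_pos: [0.5649, -0.1463, 0.3435]
tool_rot: [0.002, 1.0, -0.003, 0.003]
contact_force: [1.2, 0.0, -0.3]
gripper_width: 0.335
grasp_force: 0.0
```

Call:
drive_tool([
  {"gripper": 0,"offset": [-0.006,-0.04,0],"angular": [0,0,0]},
  {"gripper": 0,"offset": [-0.006,-0.08,0],"angular": [0,0,0]},
  {"gripper": 0,"offset": [-0.006,-0.12,0],"angular": [0,0,0]},
  {"gripper": 0,"offset": [-0.006,-0.155,0],"angular": [0,0,0]},
  {"gripper": 0,"offset": [-0.006,-0.155,0],"angular": [0,0,0]},
])

```text
t: 10.4
eef_pos: [0.557, 0.0194, 0.34]
tool_rot: [-0.002, 1.0, 0.004, 0.0]
contact_force: [-0.4, -0.8, -0.1]
gripper_width: 0.998
grasp_force: 0.0
```

Call:
drive_tool([
  {"gripper": 0,"offset": [0,0,0],"angular": [0,0,0]},
  {"gripper": 0,"offset": [0,0,0],"angular": [0,0,0]},
])

```text
t: 10.6
eef_pos: [0.5575, 0.0114, 0.3395]
tool_rot: [0.0, 1.0, -0.001, -0.0]
contact_force: [0.1, -0.0, -0.1]
gripper_width: 1.0
grasp_force: 0.0
```

```bash
python3 - <<'E'
from h import *
to(.557,.0135,.242)
m=optics.camera_model('wrist');i=optics.read_camera('wrist');cv2.imwrite('pics/w8.png',i)
for c,s in blobs(i,(100,150,40),(120,255,255),150):print(c,s,plane('wrist',*c,.197,m))
t=optics.read_camera('top');cv2.imwrite('pics/top2.png',t)
print([b for b in blobs(t,(100,150,60),(120,255,255),60) if 150<b[0][0]<400])
# tray edge positions in original top picture
g=cv2.cvtColor(cv2.imread('pics/top1.png'),cv2.COLOR_BGR2GRAY)
mk=(g<112).astype(np.uint8)
for r in(245,255,265):
    x=np.flatnonzero(mk[r,165:240])+165;print(r,x.min(),x.max(),plane('top',x.min(),r,.018)[:2],plane('top',x.max(),r,.018)[:2])
for cc in(190,203,216):
    y=np.flatnonzero(mk[235:300,cc])+235;print(cc,y.max(),plane('top',cc,y.max(),.018)[:2])
a=cv2.resize(cv2.imread('pics/top1.png')[190:290,150:250],(480,480),interpolation=cv2.INTER_CUBIC)
b=cv2.resize(i,(320,480))
cv2.imwrite('pics/mix.png',np.hstack([a,b]))
E
```

```text
t 10.6 pos [0.5575 0.0114 0.3395] q [ 0.06  0.26 -0.23  1.79  0.07  1.1  -1.77] F [ 0.09 -0.04 -0.08] w 1.0
off [-0.0004 -0.0022  0.0975] ang [ 0.001  0.    -0.003]
[580.7, 51.2] [556, 5, 84, 82, 2436] [ 0.67056446 -0.16906155  0.197     ]
[156.0, 157.0] [134, 140, 45, 36, 1263] [0.59909499 0.13375543 0.197     ]
[13.2, 174.2] [0, 157, 32, 36, 910] [0.58637118 0.24469319 0.197     ]
[576.4, 206.4] [519, 171, 121, 89, 5067] [ 0.55918713 -0.19231389  0.197     ]
[315.4, 208.0] [291, 182, 49, 52, 1935] [0.55859704 0.01403332 0.197     ]
[([270.3, 146.5], [264, 141, 13, 12, 122]), ([198.6, 167.9], [191, 161, 16, 15, 174]), ([258.4, 215.9], [252, 210, 13, 13, 129]), ([196.1, 220.7], [190, 214, 14, 14, 142])]
245 181 223 [0.506449   0.42829959] [0.50951463 0.3038399 ]
255 181 223 [0.47715823 0.42596717] [0.48026312 0.30198743]
265 180 222 [0.44801602 0.42659834] [0.45115974 0.30308464]
190 279 [0.4084534  0.39408242]
203 279 [0.40944318 0.35604247]
216 278 [0.41329483 0.3182322 ]
```

View pics/mix.png

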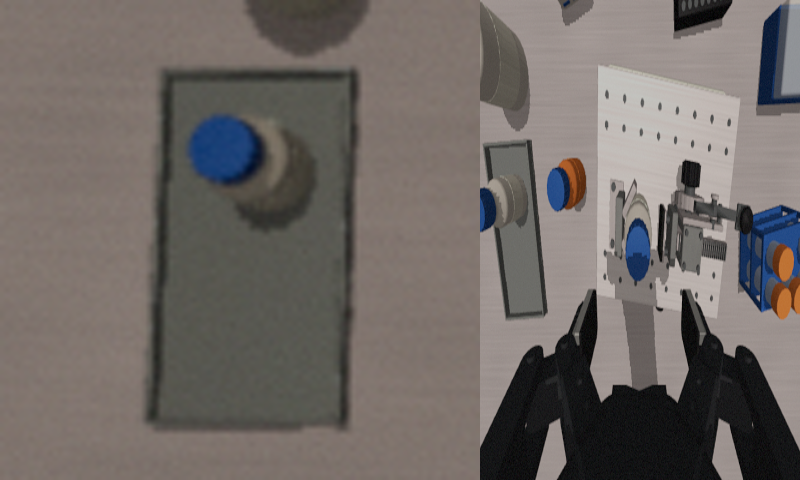

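Left panel: tray corners at crop (165,70), (356,70), (347,428) and (150,423), with its bottle in the upper half and the lower half free. Right panel: the cap is between the fingers and the jaw is clear of the bottle. I'll descend onto the cap.

Call:
drive_tool([
  {"gripper": 0,"offset": [0,-0.002,0.02],"angular": [0,0,0]},
  {"gripper": 0,"offset": [0,-0.002,0.05],"angular": [0,0,0]},
  {"gripper": 0,"offset": [0,-0.002,0.08],"angular": [0,0,0]},
  {"gripper": 0,"offset": [0,-0.002,0.097],"angular": [0,0,0]},
  {"gripper": 0,"offset": [0,-0.002,0.097],"angular": [0,0,0]},
])

```text
t: 11.2
eef_pos: [0.556, 0.0133, 0.2399]
tool_rot: [0.0, 1.0, -0.001, -0.003]
contact_force: [-0.1, -0.4, -0.5]
gripper_width: 1.002
grasp_force: 0.0
```

Call:
drive_tool([
  {"gripper": 0,"offset": [0,0,0],"angular": [0,0,0]},
  {"gripper": 60,"offset": [0,0,0],"angular": [0,0,0]},
  {"gripper": 100,"offset": [0,0,0],"angular": [0,0,0]},
  {"gripper": 130,"offset": [0,0,0],"angular": [0,0,0]},
  {"gripper": 160,"offset": [0,0,0],"angular": [0,0,0]},
], grip_force=30)

```text
t: 11.7
eef_pos: [0.5579, 0.0142, 0.2433]
tool_rot: [0.0, 1.0, -0.001, 0.001]
contact_force: [-1.8, -2.0, 3.1]
gripper_width: 0.438
grasp_force: 29.9
```

Call:
drive_tool([
  {"gripper": 200,"offset": [0,0,0],"angular": [0,0,0]},
  {"gripper": 255,"offset": [0,0,0],"angular": [0,0,0]},
  {"gripper": 255,"offset": [0,0,0],"angular": [0,0,0]},
])

```text
t: 12.0
eef_pos: [0.5579, 0.0142, 0.2432]
tool_rot: [0.0, 1.0, -0.001, 0.001]
contact_force: [-1.3, -2.5, 6.2]
gripper_width: 0.434
grasp_force: 30.0
```

```bash
python3 - <<'E'
from h import *
C=lambda x,y:(150+(x+.5)/4.8-.5,190+(y+.5)/4.8-.5)
P=np.array([plane("top",*C(*p),.018) for p in((165,70),(356,70),(347,428),(150,423))])
ex=(P[0]+P[1]-P[2]-P[3])/2;ey=(P[0]+P[3]-P[1]-P[2])/2;c=P.mean(0);print(P.round(3).tolist(),c,np.linalg.norm(ex),np.linalg.norm(ey))
a1=np.arctan2(ex[1],ex[0]);a2=np.arctan2(-ey[0],ey[1]);a=(a1+a2)/2;print(np.degrees([a1,a2]))
print("spot",c[:2]-.05*np.array([np.cos(a),np.sin(a)]))
to(.557,.0135,.40)
E
```

```text
[[0.629, 0.429, 0.018], [0.631, 0.309, 0.018], [0.412, 0.301, 0.018], [0.411, 0.421, 0.018]] [0.52070531 0.36507004 0.018     ] 0.21862652621104148 0.1200506654507821
[2.12753322 0.68773382]
spot [0.4707204  0.36384177]
t 12.0 pos [0.5579 0.0142 0.2432] q [ 0.05  0.36 -0.23  1.89  0.1   0.9  -1.8 ] F [-1.26 -2.46  6.24] w 0.434
off [-0.0007  0.0008 -0.1568] ang [ 0.001 -0.002 -0.001]
```

Call:
drive_tool([
  {"gripper": 255,"offset": [0,0,-0.01],"angular": [0,0,0]},
  {"gripper": 255,"offset": [0,0,-0.03],"angular": [0,0,0]},
  {"gripper": 255,"offset": [0,0,-0.06],"angular": [0,0,0]},
  {"gripper": 255,"offset": [0,0,-0.09],"angular": [0,0,0]},
  {"gripper": 255,"offset": [0,0,-0.1],"angular": [0,0,0]},
])

```text
t: 12.5
eef_pos: [0.5584, 0.0153, 0.3456]
tool_rot: [-0.0, 1.0, -0.0, 0.002]
contact_force: [0.3, -0.2, -1.9]
gripper_width: 0.436
grasp_force: 30.8
```

Call:
drive_tool([
  {"gripper": 255,"offset": [0,-0.015,0],"angular": [0,0,0]},
  {"gripper": 255,"offset": [-0.008,-0.045,0],"angular": [0,0,0]},
  {"gripper": 255,"offset": [-0.018,-0.08,0],"angular": [0,0,0]},
  {"gripper": 255,"offset": [-0.028,-0.115,0],"angular": [0,0,0]},
  {"gripper": 255,"offset": [-0.038,-0.15,0],"angular": [0,0,0]},
])

```text
t: 13.0
eef_pos: [0.5177, 0.1671, 0.3403]
tool_rot: [0.0, 1.0, 0.0, -0.002]
contact_force: [0.6, 0.1, -2.2]
gripper_width: 0.442
grasp_force: 30.7
```

Call:
drive_tool([
  {"gripper": 255,"offset": [-0.01,-0.035,0],"angular": [0,0,0]},
  {"gripper": 255,"offset": [-0.02,-0.07,0],"angular": [0,0,0]},
  {"gripper": 255,"offset": [-0.03,-0.105,0],"angular": [0,0,0]},
  {"gripper": 255,"offset": [-0.038,-0.14,0],"angular": [0,0,0]},
  {"gripper": 255,"offset": [-0.044,-0.17,0],"angular": [0,0,0]},
])

```text
t: 13.5
eef_pos: [0.473, 0.3375, 0.3402]
tool_rot: [0.0, 1.0, 0.001, -0.002]
contact_force: [0.2, -0.2, -2.2]
gripper_width: 0.436
grasp_force: 30.7
```

Call:
drive_tool([
  {"gripper": 255,"offset": [-0.002,-0.015,0],"angular": [0,0,0]},
  {"gripper": 255,"offset": [-0.003,-0.022,0],"angular": [0,0,0]},
  {"gripper": 255,"offset": [-0.003,-0.022,0],"angular": [0,0,0]},
  {"gripper": 255,"offset": [-0.003,-0.022,0],"angular": [0,0,0]},
])

```text
t: 13.9
eef_pos: [0.4734, 0.3551, 0.3418]
tool_rot: [0.001, 1.0, -0.001, -0.0]
contact_force: [0.2, 0.2, -1.7]
gripper_width: 0.432
grasp_force: 30.8
```

```bash
python3 - <<'E'
from h import *
to(.471,.364,.153)
m=optics.camera_model('wrist');i=optics.read_camera('wrist');t=optics.read_camera('top')
cv2.imwrite('pics/w9.png',i);cv2.imwrite('pics/top3.png',t)
for c,s in blobs(i,(100,150,40),(120,255,255),150):print(c,s)
cv2.imwrite('pics/mix2.png',np.hstack([i[:, 60:560],cv2.resize(t[150:290,150:255],(300,400))]))
E
```

```text
t 13.9 pos [0.4734 0.3551 0.3418] q [-0.43  0.34 -0.41  1.69  0.15  1.14 -2.45] F [ 0.22  0.24 -1.7 ] w 0.432
off [-0.0023 -0.0092  0.1888] ang [ 0.002  0.    -0.003]
[478.2, 73.8] [455, 53, 47, 42, 1522]
[311.2, 96.4] [294, 73, 37, 40, 617]
[318.3, 268.3] [276, 221, 85, 94, 6287]
```

View pics/mix2.png

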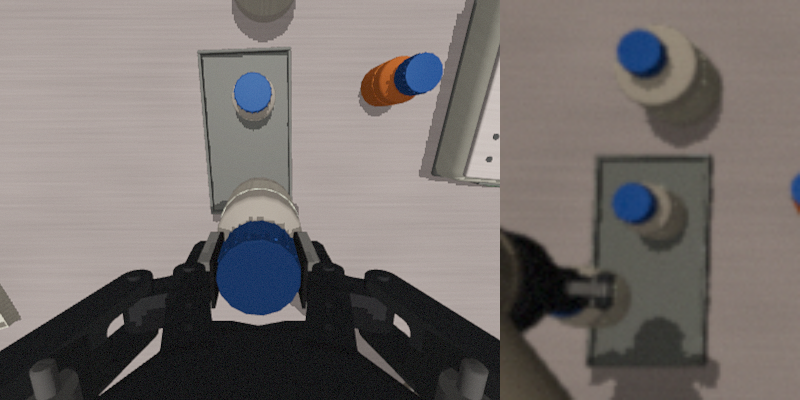

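The wrist view shows the bottle held upright by its cap at (258,268), with the tray's top corners at (200,51) and (290,49) and bottle b at (253,93). I'll check the tray's centreline from here.

```bash
python3 - <<'E'
from h import *
for u,v in((261,51),(350,49),(272,210),(350,195)):print(plane('wrist',u,v,.018))
print("b cap",plane('wrist',311.2,94.5,.108))
E
```

```text
[0.62892908 0.42718797 0.018     ]
[0.63083537 0.31385515 0.018     ]
[0.41704001 0.42305695 0.018     ]
[0.43923308 0.30902574 0.018     ]
b cap [0.56792534 0.36191669 0.108     ]
```

Call:
drive_tool([
  {"gripper": 255,"offset": [-0.003,-0.009,0.03],"angular": [0,0,0]},
  {"gripper": 255,"offset": [-0.003,-0.009,0.07],"angular": [0,0,0]},
  {"gripper": 255,"offset": [-0.003,-0.009,0.11],"angular": [0,0,0]},
  {"gripper": 255,"offset": [-0.003,-0.009,0.14],"angular": [0,0,0]},
  {"gripper": 255,"offset": [-0.003,-0.009,0.16],"angular": [0,0,0]},
])

```text
t: 14.5
eef_pos: [0.4697, 0.3636, 0.18]
tool_rot: [0.001, 1.0, -0.001, -0.001]
contact_force: [0.5, -0.8, -1.8]
gripper_width: 0.435
grasp_force: 30.8
```

Call:
drive_tool([
  {"gripper": 255,"offset": [0,0,0.008],"angular": [0,0,0]},
  {"gripper": 255,"offset": [0,0,0.016],"angular": [0,0,0]},
  {"gripper": 255,"offset": [0,0,0.02],"angular": [0,0,0]},
  {"gripper": 255,"offset": [0,0,0.022],"angular": [0,0,0]},
  {"gripper": 255,"offset": [0,0,0.022],"angular": [0,0,0]},
])

```text
t: 15.0
eef_pos: [0.47, 0.3659, 0.161]
tool_rot: [-0.0, 1.0, -0.0, 0.0]
contact_force: [0.8, 0.0, -1.8]
gripper_width: 0.433
grasp_force: 30.7
```

Call:
drive_tool([
  {"gripper": 255,"offset": [0,0,0.002],"angular": [0,0,0]},
  {"gripper": 255,"offset": [0,0,0.004],"angular": [0,0,0]},
  {"gripper": 255,"offset": [0,0,0.005],"angular": [0,0,0]},
  {"gripper": 255,"offset": [0,0,0.005],"angular": [0,0,0]},
])

```text
t: 15.4
eef_pos: [0.4696, 0.3657, 0.1553]
tool_rot: [0.0, 1.0, -0.0, -0.0]
contact_force: [0.7, 0.3, -1.3]
gripper_width: 0.434
grasp_force: 30.7
```

Call:
drive_tool([
  {"gripper": 255,"offset": [0,0,0.001],"angular": [0,0,0]},
  {"gripper": 255,"offset": [0,0,0.001],"angular": [0,0,0]},
])

```text
t: 15.6
eef_pos: [0.4697, 0.3657, 0.1543]
tool_rot: [0.0, 1.0, -0.0, -0.0]
contact_force: [-0.2, 0.7, -2.4]
gripper_width: 0.435
grasp_force: 30.7
```

Call:
drive_tool([
  {"gripper": 255,"offset": [0,0,0.001],"angular": [0,0,0]},
  {"gripper": 255,"offset": [0,0,0.001],"angular": [0,0,0]},
])

```text
t: 15.8
eef_pos: [0.4697, 0.3658, 0.1534]
tool_rot: [-0.0, 1.0, -0.0, 0.0]
contact_force: [0.5, 0.8, -2.2]
gripper_width: 0.438
grasp_force: 30.9
```

Call:
drive_tool([
  {"gripper": 255,"offset": [0,0,0.001],"angular": [0,0,0]},
  {"gripper": 255,"offset": [0,0,0.001],"angular": [0,0,0]},
])

```text
t: 16.0
eef_pos: [0.47, 0.3658, 0.1533]
tool_rot: [-0.0, 1.0, -0.0, 0.0]
contact_force: [-1.3, -2.5, 5.9]
gripper_width: 0.431
grasp_force: 31.5
```

Call:
drive_tool([
  {"gripper": 255,"offset": [0,0,0.0005],"angular": [0,0,0]},
  {"gripper": 255,"offset": [0,0,0.0005],"angular": [0,0,0]},
])

```text
t: 16.2
eef_pos: [0.4702, 0.3659, 0.1533]
tool_rot: [-0.0, 1.0, -0.0, 0.001]
contact_force: [-2.0, -2.7, 9.4]
gripper_width: 0.435
grasp_force: 31.8
```

Call:
drive_tool([
  {"gripper": 255,"offset": [0,0,-0.0008],"angular": [0,0,0]},
  {"gripper": 140,"offset": [0,0,-0.0008],"angular": [0,0,0]},
  {"gripper": 120,"offset": [0,0,-0.0008],"angular": [0,0,0]},
  {"gripper": 80,"offset": [0,0,-0.0008],"angular": [0,0,0]},
  {"gripper": 40,"offset": [0,0,-0.0008],"angular": [0,0,0]},
], grip_force=20)

```text
t: 16.7
eef_pos: [0.4697, 0.3658, 0.1526]
tool_rot: [-0.0, 1.0, -0.0, -0.0]
contact_force: [0.3, 0.7, 0.3]
gripper_width: 0.833
grasp_force: 0.0
```

Call:
drive_tool([
  {"gripper": 20,"offset": [0,0,0],"angular": [0,0,0]},
  {"gripper": 10,"offset": [0,0,0],"angular": [0,0,0]},
  {"gripper": 10,"offset": [0,0,0],"angular": [0,0,0]},
])

```text
t: 17.0
eef_pos: [0.4697, 0.3657, 0.1527]
tool_rot: [-0.0, 1.0, -0.0, 0.0]
contact_force: [-0.3, 0.3, -0.1]
gripper_width: 0.963
grasp_force: 0.0
```

Call:
drive_tool([
  {"gripper": 10,"offset": [0,0,-0.02],"angular": [0,0,0]},
  {"gripper": 10,"offset": [0,0,-0.06],"angular": [0,0,0]},
  {"gripper": 10,"offset": [0,0,-0.1],"angular": [0,0,0]},
  {"gripper": 10,"offset": [0,0,-0.14],"angular": [0,0,0]},
  {"gripper": 10,"offset": [0,0.02,-0.18],"angular": [0,0,0]},
])

```text
t: 17.5
eef_pos: [0.4686, 0.3479, 0.3345]
tool_rot: [-0.001, 1.0, 0.002, -0.0]
contact_force: [-0.0, 0.1, -0.7]
gripper_width: 0.955
grasp_force: 0.0
```

Call:
drive_tool([
  {"gripper": 10,"offset": [-0.02,0.04,0],"angular": [0,0,0]},
  {"gripper": 10,"offset": [-0.02,0.08,0],"angular": [0,0,0]},
  {"gripper": 10,"offset": [-0.02,0.12,0],"angular": [0,0,0]},
  {"gripper": 10,"offset": [-0.02,0.12,0],"angular": [0,0,0]},
  {"gripper": 10,"offset": [-0.02,0.12,0],"angular": [0,0,0]},
])

```text
t: 18.0
eef_pos: [0.4497, 0.225, 0.333]
tool_rot: [-0.0, 1.0, -0.001, 0.0]
contact_force: [-0.2, 0.6, 0.2]
gripper_width: 0.957
grasp_force: 0.0
```

```bash
python3 - <<'E'
from h import *
to(.47,.364,.33)
t=optics.read_camera('top');s=optics.read_camera('scene');cv2.imwrite('pics/top4.png',t);cv2.imwrite('pics/scene4.png',s)
bt=[b for b in blobs(t,(100,150,60),(120,255,255),60) if 150<b[0][0]<300];bs=[b for b in blobs(s,(100,150,60),(120,255,255),60) if b[0][0]>300]
print(bt,bs,sep="\n")
for c,_ in bt:
  print(c,plane('top',*c,.108).round(4))
  for d,_ in bs:
    p,e=cross(ray('top',*c),ray('scene',*d))
    if e<.008:print("   2view",d,p.round(4),round(e,4))
E
```

```text
t 18.0 pos [0.4497 0.225  0.333 ] q [-0.25  0.19 -0.38  1.9   0.08  1.06 -2.24] F [-0.22  0.56  0.23] w 0.957
off [ 0.0199 -0.1391  0.003 ] ang [-0.    -0.001 -0.003]
[([270.3, 146.4], [265, 141, 12, 12, 122]), ([198.5, 167.9], [191, 161, 16, 15, 173]), ([258.3, 216.0], [252, 210, 13, 13, 130]), ([196.7, 219.7], [190, 214, 14, 13, 115])]
[([381.6, 226.2], [376, 221, 13, 13, 110]), ([459.5, 233.5], [452, 227, 15, 14, 163]), ([439.3, 255.3], [432, 248, 15, 16, 180]), ([409.7, 274.9], [401, 266, 18, 19, 252]), ([327.3, 276.1], [321, 270, 14, 13, 136])]
[270.3, 146.4] [0.7859 0.1644 0.108 ]
   2view [327.3, 276.1] [0.7945 0.1694 0.0783] 0.0015
[198.5, 167.9] [0.7189 0.3646 0.108 ]
   2view [409.7, 274.9] [0.7058 0.3484 0.1601] 0.0011
[258.3, 216.0] [0.5861 0.1887 0.108 ]
   2view [381.6, 226.2] [0.5865 0.1896 0.1042] 0.0006
[196.7, 219.7] [0.5718 0.3589 0.108 ]
   2view [439.3, 255.3] [0.5712 0.3604 0.1072] 0.0028
```

```bash
python3 - <<'E'
from h import *
print("placed",plane('scene',459.5,233.5,.106),"b ref",plane('scene',439.3,255.3,.106))
print(bot.hand_in())
E
```

```text
placed [0.47028257 0.36576855 0.106     ] b ref [0.5694326  0.36120205 0.106     ]
the job is handed in; nothing more can be done
None
```

The job is handed in after about 18 s of the allowed 72 s: the pawl was pressed and released, the jaw ran fully home, and the bottle now stands upright in the tray's free end at about (0.470, 0.366) m; the caps I re-measured (tray, orange and large bottles, timer) had not moved.

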